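# Clear the moss jars, pack the trough behind them, put the jars back

## Task

A customer is here for the planted moss trough at the back of the wooden rack, behind the three jars: move all three jars over onto the steel side tray, fetch the trough and set it upright on the floor of the open gift carton, then put each jar back upright in its own place on the rack, where it stood at the start. Set them down gently without tipping or dropping them, and do not disturb the cactus, the glass bowl or the brown bottle.

Things in the scene. Friction and masses are not known exactly. Their poses are not given: they have to be found in the camera images.
- rack: Fixed low pine display rack, open-topped: 160 mm deep (its x) by 280 mm wide (its y), floor 8 mm thick, rim 25 mm high and 9 mm thick. Origin: centre of its underside; its -x side is the front (towards the robot). The three jars stand in a row along y near the front, 82 mm apart; trough and cactus stand behind them.
- side_tray: Fixed flat steel side tray 180 mm (its x) by 250 mm (its y), floor 3 mm thick, rim 15 mm high and 3 mm thick. Origin: centre of its underside. Its front half (-x) is free for the three jars; a glass bowl stands in the rear half.
- carton: Fixed open gift carton of wine-red card with a cream floor, outside 84 mm (its x) by 182 mm (its y), 22 mm high, walls and floor 3 mm thick, so inside 78 by 176 mm. Origin: centre of its underside. The trough goes in lengthways, either way round.
- jar_green: Lidded round glass storage jar filled with green moss, green lid; 132 mm tall. Glass body 62 mm in diameter up to 86 mm, shoulder to 98 mm, above it the straight 48 mm diameter lid from 98 to 132 mm, by which it is lifted. About 0.28 kg. Origin: centre of its underside, z up. Starts in the front row of the rack; which jar has which place in the row changes.
- jar_cream: Lidded round glass storage jar filled with cream-coloured moss, white lid; 132 mm tall. Glass body 62 mm in diameter up to 86 mm, shoulder to 98 mm, above it the straight 48 mm diameter lid from 98 to 132 mm, by which it is lifted. About 0.28 kg. Origin: centre of its underside, z up. Starts in the front row of the rack; which jar has which place in the row changes.
- jar_yellow: Lidded round glass storage jar filled with yellow moss, yellow lid; 132 mm tall. Glass body 62 mm in diameter up to 86 mm, shoulder to 98 mm, above it the straight 48 mm diameter lid from 98 to 132 mm, by which it is lifted. About 0.28 kg. Origin: centre of its underside, z up. Starts in the front row of the rack; which jar has which place in the row changes.
- trough: Brown wooden planter trough 52 mm wide (its x), 150 mm long (its y), smooth upright wooden walls 58 mm high, green moss standing up to 13 mm above them. About 0.32 kg. Origin: centre of its underside, z up. Starts on the rack's floor about 10 mm behind the row of jars, so that a gripper reaches it only once the jars are gone.
- cactus: Small cactus in a terracotta pot, 44 mm across, 74 mm tall, standing at the rear of the rack about 40 mm beyond the trough's end on the rack's +y side. Origin: centre of its underside. To be left alone.
- bowl: Clear glass bowl, 76 mm across, 36 mm high, in the rear half of the side tray. Origin: centre of its underside. To be left alone.
- bottle: Brown glass bottle with a black cap, 44 mm across, 110 mm tall, on the table behind the carton (100 mm from its centre). Origin: centre of its underside. To be left alone.

How it is judged:
On the way, in this order (a step that is already met when the one before it is completed fails the run):
1. all three jars stand upright on the side tray's floor while the trough is still in its place on the rack (x of jar_green in the frame of side_tray between -0.085 and 0.085 m and y of jar_green in the frame of side_tray between -0.12 and 0.12 m and z of each of jar_green, jar_cream, jar_yellow in the frame of side_tray below 0.009 m and angle between each of jar_green, jar_cream, jar_yellow's own z axis and vertical below 0.12 rad and linear speed of each of jar_green, jar_cream, jar_yellow below 0.03 m/s and x of jar_cream in the frame of side_tray between -0.085 and 0.085 m and y of jar_cream in the frame of side_tray between -0.12 and 0.12 m and x of jar_yellow in the frame of side_tray between -0.085 and 0.085 m and y of jar_yellow in the frame of side_tray between -0.12 and 0.12 m and distance of trough from where it was at the start of the episode below 0.02 m), for 0.2 s.
2. the trough stands upright on the carton's floor while the jars are still on the side tray (x of trough in the frame of carton between -0.016 and 0.016 m and y of trough in the frame of carton between -0.016 and 0.016 m and z of trough in the frame of carton below 0.009 m and angle between trough's own z axis and vertical below 0.1 rad and linear speed of each of trough, jar_green, jar_cream, jar_yellow below 0.03 m/s and x of jar_green in the frame of side_tray between -0.085 and 0.085 m and y of jar_green in the frame of side_tray between -0.12 and 0.12 m and z of each of jar_green, jar_cream, jar_yellow in the frame of side_tray below 0.009 m and angle between each of jar_green, jar_cream, jar_yellow's own z axis and vertical below 0.12 rad and x of jar_cream in the frame of side_tray between -0.085 and 0.085 m and y of jar_cream in the frame of side_tray between -0.12 and 0.12 m and x of jar_yellow in the frame of side_tray between -0.085 and 0.085 m and y of jar_yellow in the frame of side_tray between -0.12 and 0.12 m), for 0.2 s.
At the end, for the whole second after the job is handed in: The trough stands upright (within 0.1 rad) on the carton's floor, its centre within 16 mm of the carton's centre along each side; each jar stands upright (within 0.1 rad) within 15 mm of the spot where it stood at the start; all at rest (x of trough in the frame of carton between -0.016 and 0.016 m and y of trough in the frame of carton between -0.016 and 0.016 m and z of trough in the frame of carton below 0.009 m and angle between each of trough, jar_green, jar_cream, jar_yellow's own z axis and vertical below 0.1 rad and linear speed of trough below 0.03 m/s and distance of each of jar_green, jar_cream, jar_yellow from where it was at the start of the episode below 0.015 m and linear speed of each of jar_green, jar_cream, jar_yellow below 0.02 m/s); the robot touches nothing.
It fails at once if a jar is tipped by more than 0.6 rad (angle between any of jar_green, jar_cream, jar_yellow's own z axis and vertical above 0.6 rad).
It fails at once if the trough is tipped by more than 0.6 rad (angle between trough's own z axis and vertical above 0.6 rad).
It fails at once if a jar or the trough is dropped (falls faster than 0.7 m/s with no finger on it, as from over 25 mm) ((linear speed of jar_green above 0.7 m/s and contact force between the fingers and jar_green below 0.2 N) or (linear speed of jar_cream above 0.7 m/s and contact force between the fingers and jar_cream below 0.2 N) or (linear speed of jar_yellow above 0.7 m/s and contact force between the fingers and jar_yellow below 0.2 N) or (linear speed of trough above 0.7 m/s and contact force between the fingers and trough below 0.2 N)).
It fails at once if the cactus, the bowl or the bottle is shifted by more than 20 mm (distance of any of cactus, bowl, bottle from where it was at the start of the episode above 0.02 m).
It also fails if it takes over 147 s, if anything falls off the work surface, if the arm or the gripper's body presses on something with over 40 N, if the wrist force passes 120 N, or if a joint passes its speed limit or range.

## Robot

A 6-joint arm with a two-finger parallel gripper is mounted at the origin on the work surface. World frame = base frame: x ahead of the robot, y to its left, z up, the work surface at z = 0. Lengths are in m, angles in rad, forces in N, time in s.
With the tool pointing down it reaches from about 0.275 to 0.85 m from the base axis. Payload 5.2 kg.
Tool frame: the origin (TCP) lies midway between the tips of the shut fingers; the grasp point (between the pads) lies behind it (hold_point_z is the z of the grasp point in the tool frame, in m); z points along the fingers, y is the line along which they close (so a half turn about z gives the same grasp; the last joint's range is limited). The gripper opens to 85 mm and grips with 20 to 120 N. Pads are 22 mm wide; open, the fingers measure 114 mm over their backs; the gripper's body (76 mm by 85 mm) begins 54 mm behind the grasp point. The pads swing forward as they close: fully open they stand 13 mm farther back than shut.
Start: joints at [0.972, 0.259, 1.535, -0, 1.348, -0.203], TCP at [0.212, 0.507, 0.231] pointing down, gripper open.
Joint ranges: [-3.14, 3.14], [-0.91, 2.08], [0.19, 2.58], [-1.22, 4.36], [0.22, 2.71], [-3.12, 3.12]. Speed limits (rad/s): [2.57, 2.57, 3.14, 3.14, 3.14, 3.14].

## Interface

Orientations are given as a unit quaternion [x, y, z, w].
In Python, from bench import * gives the robot as it stands. The module is installed in compiled form; this text tells all that it offers.
- The arm moves only by the shell command python3 -m crank 'ROWS' [FORCE]. ROWS is a JSON object of lists of equal length, an entry for each row: "grip": the opening, from -1 (shut) to 1 (fully open); "translation": the shift along the tool's x, y, z in mm, a list of three; "roll": the turn about the tool's z in units of 10 degrees (1.0 is 10 degrees). In form: {"grip": [grip, ...], "translation": [[x, y, z], ...], "roll": [roll, ...]}. A call has 1 to 10 rows; each row is the pose to reach, as a shift and turn from the pose commanded when the call began, along the tool's axes at that moment; what a row does not reach only later rows make up. A row lasts 1/8 s, in which the tool goes at most 62.5 mm and 10.7 degrees, less where a joint would pass 70% of its speed; a pose out of reach is approached as far as the arm can. A call with a gripper value outside its range is refused whole. The fingers move at their own pace and stop on an object; FORCE is the grip in N (left out, the last holds). Time passes only in rows, so rows that repeat a pose let the fingers close. It gives the time, the measured TCP pose, the force and the opening at its end, in the units of the state.
- observe(): the state, without advancing time (a new reading comes with each control period).
- grab_frame(name): name is "side" or "top"; returns the picture (480x640x3 uint8, red, green, blue); there is no depth.
- calibration(name): a dict with "mtx" (3x3 intrinsics, pixels), "world_to_cam" (4x4, takes a point from world to camera coordinates). Camera axes: x right, y down, z forward; pixel columns grow to the right and rows downward; lengths in m; the calibration is good to about 2 mm. A picture is of the moment at which its call begins. calibration takes no time and is no camera call.
- sign_off(): hands the job in, once; it reports no verdict.
The state is a dict: "time": time; "joint_pos": joint angles; "qd": joint speeds; "tau": joint torques, N m; "tool_pos": TCP position; "orientation": TCP orientation; "force": force on the tool from outside, world axes, zero at the start; "wrist_torque": the same for the moment, N m; "opening": opening from 0.0 (shut) to 1.0 (fully open).
Only numpy, scipy, OpenCV 4.12 (cv2) and the standard library are available. Lean on these libraries where they do the work, as an engineer would, in place of code of your own. Each camera call takes 0.05 s, during which the arm holds its last target. There are 200 camera calls.

## Working session

There is one attempt and no reset: what is moved stays moved. The work goes in short steps, Python scripts to look and compute and a shell command to move; the robot and the scene stay as the last step left them, time stands still between calls to the robot, and variables do not carry over. Pictures are saved under pics/ and viewed, on a budget of 14 in all, crops included, one or two more only if the job needs it, and the job is handed in when it is done.

```bash
mkdir -p pics
python3 - <<'E'
from bench import *
import cv2,numpy as np
print(observe())
for n in("top","side"):
    c=calibration(n);print(n,np.round(c["mtx"],1).tolist(),np.round(c["world_to_cam"],4).tolist())
    cv2.imwrite(f"pics/{n}0.png",grab_frame(n)[:,:,::-1])
E
```

```text
{'time': 0.0, 'joint_pos': array([ 9.72188915e-01,  2.59371452e-01,  1.53609443e+00, -2.22395993e-05,
        1.34802504e+00, -2.02772329e-01]), 'qd': array([-3.33447328e-03,  4.36917667e-05, -7.44286499e-04, -3.02890234e-04,
        1.62865162e-03, -7.12895556e-04]), 'tau': array([ 4.17603049e-03, -4.46017241e+01, -2.90586430e+01,  1.27988883e-05,
        1.13290537e-02,  1.15933213e-05]), 'tool_pos': array([0.21172772, 0.50702543, 0.23045485]), 'orientation': array([ 1.96625446e-01,  9.80478216e-01, -8.78186546e-04, -3.60230271e-04]), 'force': array([-0.33665902,  0.22179942,  0.30877685]), 'wrist_torque': array([-0.03122462, -0.02827238, -0.0023569 ]), 'opening': 1.000302665132793}
top [[551.0, 0.0, 311.1], [0.0, 551.0, 235.5], [0.0, 0.0, 1.0]] [[0.0078, -0.9998, -0.017, 0.0101], [-0.9969, -0.0065, -0.079, 0.5366], [0.0789, 0.0175, -0.9967, 1.3961], [0.0, 0.0, 0.0, 1.0]]
side [[449.2, 0.0, 312.2], [0.0, 449.2, 236.2], [0.0, 0.0, 1.0]] [[0.999, -0.0421, 0.014, -0.5469], [-0.0137, -0.5929, -0.8051, 0.0364], [0.0422, 0.8042, -0.5929, 1.124], [0.0, 0.0, 0.0, 1.0]]
```

View pics/top0.png

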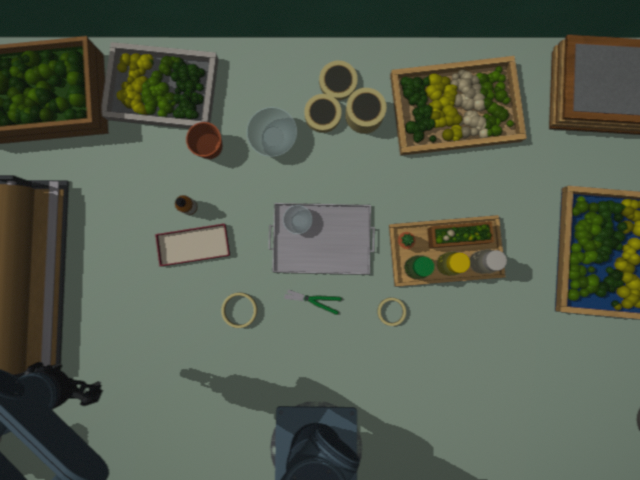

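View pics/side0.png

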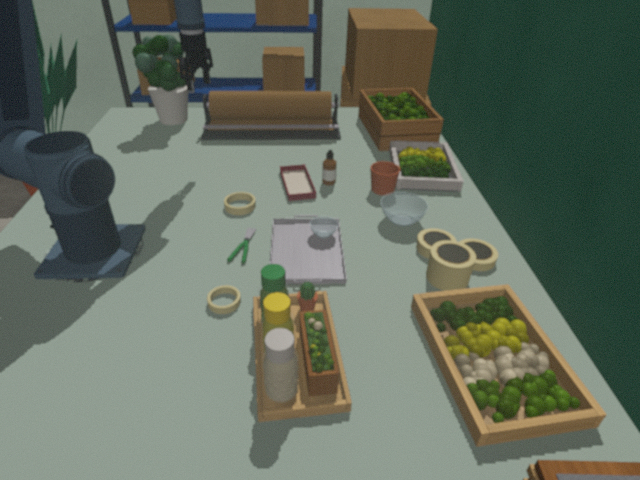

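The top view shows the jars green (421,267), yellow (457,263) and cream (494,261), the trough at about (463,235), the tray at (323,240) and the carton at (193,245). I'll zoom in for precise corners.

Run:
```python
import cv2
im=cv2.imread("pics/top0.png")
cv2.imwrite("pics/rack.png",cv2.convertScaleAbs(cv2.resize(im[205:300,380:520],None,fx=5.7,fy=5.7,interpolation=cv2.INTER_CUBIC),alpha=1.6))
cv2.imwrite("pics/ct.png",cv2.convertScaleAbs(cv2.resize(im[180:290,150:390],None,fx=3.3,fy=3.3,interpolation=cv2.INTER_CUBIC),alpha=1.6))
```

```text
(no output)
```

View pics/rack.png

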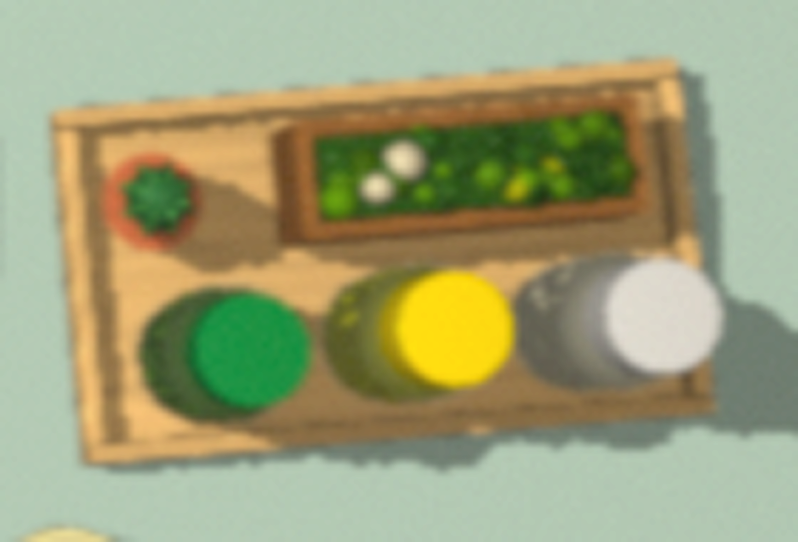

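View pics/ct.png

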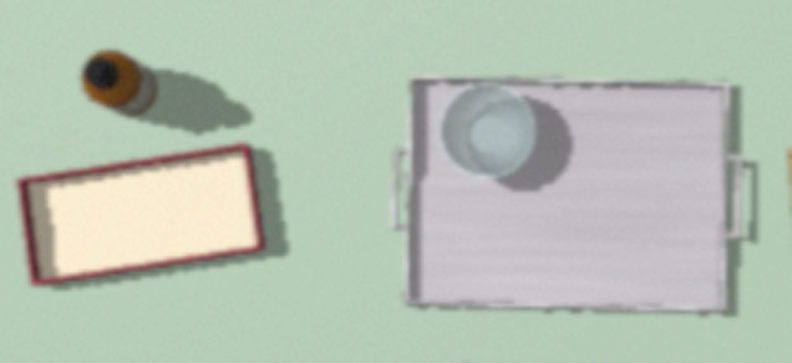

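```bash
cat > h.py <<'E'
from bench import *
import numpy as np
def ray(n,uv,z):
    c=calibration(n);K=np.array(c["mtx"]);T=np.array(c["world_to_cam"]);R,t=T[:3,:3],T[:3,3]
    o=-R.T@t;d=R.T@np.linalg.solve(K,[uv[0],uv[1],1]);return (o+d*(z-o[2])/d[2])[:2]
def proj(n,p):
    c=calibration(n);q=np.array(c["world_to_cam"])@np.r_[p,1];q=np.array(c["mtx"])@q[:3];return q[:2]/q[2]
def axes():
    from scipy.spatial.transform import Rotation as R
    return R.from_quat(observe()["orientation"]).as_matrix()
def go(target,yaw=None):
    """shift in tool mm to reach world TCP target; roll to put tool y along world yaw (mod pi)"""
    o=observe();M=axes();s=M.T@(np.array(target)-o["tool_pos"])*1000
    r=None
    if yaw is not None:
        a=np.arctan2(M[1,1],M[0,1]);d=(yaw-a+np.pi/2)%np.pi-np.pi/2;r=-np.degrees(d)/10
    print("shift",s.round(1),"roll10",r,"tilt",M[2,2].round(4),"tcp",o["tool_pos"].round(4),"j6",o["joint_pos"][5].round(2),"t",o["time"],"op",round(o["opening"],3))
E
python3 - <<'E'
from h import *
import bench
print([k for k in dir(bench) if not k.startswith('__')], getattr(bench,'hold_point_z',None))
def f(L,s,o,z): return np.array([ray("top",(o[0]+(u+.5)/s-.5,o[1]+(v+.5)/s-.5),z) for u,v in L])
r=(5.7,(380,205)); c=(3.3,(150,180))
def box(nm,L,sc,z):
    P=f(L,*sc,z);m=P.mean(0);e=(P[0]+P[3]-P[1]-P[2])/2;g=(P[0]+P[1]-P[2]-P[3])/2
    print(nm,m.round(4),"y-size",np.linalg.norm(e).round(4),"x-size",np.linalg.norm(g).round(4),"ang of long axis-90",np.degrees(np.arctan2(e[1],e[0])-np.pi/2).round(2),"x ang",np.degrees(np.arctan2(g[1],g[0])).round(2))
box("rack",[(53,115),(678,62),(712,410),(86,463)],r,.025)
box("trough",[(298,125),(640,97),(648,207),(303,240)],r,.066)
box("carton",[(20,181),(247,147),(264,247),(35,284)],c,.022)
box("tray",[(414,80),(731,84),(728,312),(407,304)],c,.015)
print("G,Y,C",f([(250,350),(455,328),(664,316)],*r,.14).round(4).tolist())
print("cactus",f([(156,198)],*r,.08),"bowl",f([(489,131)],*c,.039),"bottle",f([(101,73)],*c,.11))
E
```

```text
['IKError', 'calibration', 'grab_frame', 'hold_point_z', 'observe', 'sign_off'] -0.0187
rack [ 0.5    -0.3318] y-size 0.2801 x-size 0.1563 ang of long axis-90 5.26 x ang 4.82
trough [ 0.5393 -0.3621] y-size 0.1496 x-size 0.0491 ang of long axis-90 5.47 x ang 2.5
carton [0.5106 0.3195] y-size 0.1804 x-size 0.0806 ang of long axis-90 9.24 x ang 10.38
tray [ 0.5291 -0.0149] y-size 0.2496 x-size 0.1773 ang of long axis-90 -0.7 x ang -0.91
G,Y,C [[0.4572, -0.2513], [0.4669, -0.3352], [0.4724, -0.4205]]
cactus [[ 0.52388288 -0.22263013]] bowl [[0.57606897 0.04783274]] bottle [[0.60963429 0.33142797]]
```

Run:
```python
from h import *
import cv2
im=cv2.imread("pics/top0.png").astype(int);b,g,r=im[...,0],im[...,1],im[...,2]
seeds={"G":((250,350),(15,90,30)),"Y":((455,328),None),"C":((664,316),None)}
for k,(s,_) in seeds.items():
    u,v=round(380+s[0]/5.7),round(205+s[1]/5.7);c0=im[v-2:v+3,u-2:u+3].reshape(-1,3).mean(0)
    m=(np.linalg.norm(im-c0,axis=2)<28).astype(np.uint8)
    m[:v-14]=0;m[v+15:]=0;m[:,:u-14]=0;m[:,u+15:]=0
    n,l,st,ce=cv2.connectedComponentsWithStats(m);i=l[v,u]
    cs,_=cv2.findContours((l==i).astype(np.uint8),0,1);(cu,cv_),R=cv2.minEnclosingCircle(max(cs,key=len))
    p=ray("top",ce[i],.14);print(k,c0.round(),st[i],ce[i].round(2),(round(cu,1),round(cv_,1),round(R,1)),p.round(4),ray("top",(cu,cv_),.14).round(4),"side px of lid top",proj("side",[*p,.14]).round(1))
```

```text
G [42. 92. 17.] [414 257  20  19 311] [423.27 266.02] (423.5, 265.5, 10.1) [ 0.4572 -0.2509] [ 0.4584 -0.2515] side px of lid top [271.6 270.9]
Y [ 10. 137. 160.] [450 253  19  19 296] [459.2  262.14] (459.3, 262.1, 9.8) [ 0.4668 -0.3347] [ 0.467  -0.3348] side px of lid top [275.7 301.9]
C [128. 135. 138.] [486 251  20  19 293] [495.83 259.9 ] (495.7, 260.0, 9.8) [ 0.4727 -0.4199] [ 0.4725 -0.4196] side px of lid top [278.1 339.4]
```

```bash
python3 -c "
from h import *
go([.4572,-.2511,.23],np.radians(5.1))"
```

```text
shift [-518.8 -604.9    1.4] roll10 6.222348737108229 tilt -1.0 tcp [0.2118 0.5071 0.2305] j6 -0.2 t 0.1 op 0.999
```

```bash
python3 -m crank '{"grip":[1,1,1,1,1,1,1,1,1,1],"translation":[[-37,-43,0],[-74,-86,0],[-111,-130,0],[-148,-173,0],[-185,-216,0],[-222,-259,0],[-259,-302,0],[-296,-346,0],[-333,-389,0],[-370,-432,0]],"roll":[0.6,1.2,1.9,2.5,3.1,3.7,4.3,5,5.6,6.2]}' 40; python3 -c "
from h import *
go([.4572,-.2511,.23],np.radians(5.1))"
```

```text
time: 1.35
tool_pos: [0.3869, -0.0356, 0.2313]
orientation: [0.675, 0.738, 0.0, 0.0]
force: [0.9, 0.5, 0.1]
opening: 1.0
shift [-220.9   50.9    1.3] roll10 -0.00047900826719251275 tilt -1.0 tcp [ 0.3869 -0.0356  0.2313] j6 -0.47 t 1.35 op 1.0
```

```bash
python3 -m crank '{"grip":[1,1,1,1,1,1,1,1],"translation":[[-40,9,0],[-80,18,0],[-120,28,0],[-160,37,0],[-200,46,0],[-221,51,0],[-221,51,0],[-221,51,0]],"roll":[0,0,0,0,0,0,0,0]}'
python3 - <<'E'
from h import *
import cv2
go([.4572,-.2511,.10],np.radians(5.1))
a=cv2.resize(grab_frame("top")[195:310,370:530],(640,460),interpolation=cv2.INTER_CUBIC)
cv2.imwrite("pics/a1.png",a[:,:,::-1])
s=grab_frame("side")[200:440,200:400];cv2.imwrite("pics/a1s.png",cv2.resize(s,None,fx=2.5,fy=2.5)[:,:,::-1])
E
```

```text
time: 2.35
tool_pos: [0.4577, -0.2478, 0.2311]
orientation: [0.673, 0.739, 0.0, -0.001]
force: [0.2, 0.7, 0.9]
opening: 1.001
shift [ -3.4  -0.7 131.1] roll10 0.024815842638116956 tilt -1.0 tcp [ 0.4577 -0.2478  0.2311] j6 -0.8 t 2.35 op 1.001
```

View pics/a1s.png

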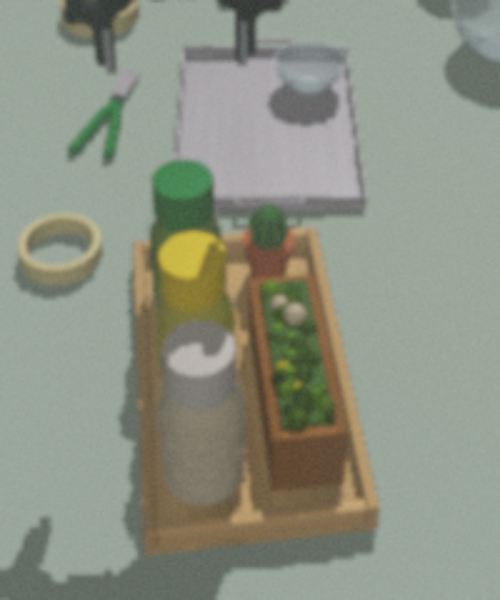

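The fingers straddle the green lid: tips at (108,60) and (245,55), lid centre (184,180) in the crop. Descending.

```bash
python3 -m crank '{"grip":[1,1,1,1,1,1,1],"translation":[[0,0,30],[0,0,60],[0,0,85],[0,0,105],[0,0,120],[0,0,131],[0,0,131]],"roll":[0,0,0,0,0,0,0]}'; python3 -c "
from h import *
go([.4572,-.2511,.10],np.radians(5.1))"
```

```text
time: 3.32
tool_pos: [0.4579, -0.2486, 0.0999]
orientation: [0.673, 0.739, -0.0, -0.001]
force: [0.5, 0.0, 0.7]
opening: 0.998
shift [-2.4 -0.9 -0.1] roll10 0.024090099738275784 tilt -1.0 tcp [ 0.4579 -0.2486  0.0999] j6 -0.8 t 3.325 op 0.998
```

```bash
python3 -m crank '{"grip":[-1,-1,-1,-1,-1,-1,-1,-1],"translation":[[0,0,0],[0,0,0],[0,0,0],[0,0,0],[0,0,0],[0,0,0],[0,0,0],[0,0,0]],"roll":[0,0,0,0,0,0,0,0]}' 40
python3 - <<'E'
from h import *
go([.484,.065,.25],np.radians(5))
E
```

```text
time: 4.32
tool_pos: [0.4583, -0.2495, 0.1012]
orientation: [0.674, 0.739, -0.0, 0.001]
force: [-3.1, -0.1, 6.3]
opening: 0.552
shift [ 310.6   54.9 -149.1] roll10 0.03208558475993902 tilt -1.0 tcp [ 0.4583 -0.2495  0.1012] j6 -0.8 t 4.325 op 0.552
```

```bash
python3 -m crank '{"grip":[-1,-1,-1,-1,-1,-1,-1,-1,-1,-1],"translation":[[0,0,-5],[0,0,-20],[0,0,-45],[0,0,-75],[0,0,-100],[0,0,-110],[30,5,-110],[65,11,-110],[100,18,-110],[140,25,-110]],"roll":[0,0,0,0,0,0,0,0,0,0]}' 40; python3 -m crank '{"grip":[-1,-1,-1,-1,-1,-1,-1,-1,-1,-1],"translation":[[40,7,0],[80,14,0],[115,20,0],[145,26,0],[165,29,0],[170,30,0],[170,30,15],[170,30,45],[170,30,75],[170,30,90]],"roll":[0,0,0,0,0,0,0,0,0,0]}'
python3 - <<'E'
from h import *
go([.484,.065,.096],np.radians(5))
E
```

```text
time: 5.58
tool_pos: [0.4698, -0.1063, 0.2099]
orientation: [0.674, 0.739, -0.0, -0.0]
force: [1.2, 0.2, -2.2]
opening: 0.551
time: 6.82
tool_pos: [0.4826, 0.0638, 0.1179]
orientation: [0.674, 0.739, -0.001, -0.001]
force: [0.3, 0.4, -1.0]
opening: 0.552
shift [ 1.   1.5 21.9] roll10 0.025096268053405858 tilt -1.0 tcp [0.4826 0.0638 0.1179] j6 -0.19 t 6.825 op 0.552
```

```bash
python3 -m crank '{"grip":[-1,-1,-1,-1,-1,-1],"translation":[[0,0,8],[0,0,14],[0,0,18],[0,0,20],[0,0,21],[0,0,21]],"roll":[0,0,0,0,0,0]}'; python3 -c "
from h import *
go([.484,.065,.096])"
```

```text
time: 7.58
tool_pos: [0.4843, 0.0647, 0.0995]
orientation: [0.673, 0.739, 0.0, 0.0]
force: [0.4, 0.6, -2.5]
opening: 0.551
shift [ 0.3 -0.3  3.5] roll10 None tilt -1.0 tcp [0.4843 0.0647 0.0995] j6 -0.19 t 7.575 op 0.551
```

```bash
for i in 1; do python3 -m crank '{"grip":[-1,-1,-1,-1,-1],"translation":[[0,0,1],[0,0,2],[0,0,3],[0,0,3.5],[0,0,3.5]],"roll":[0,0,0,0,0]}'; done
```

```text
time: 8.2
tool_pos: [0.4842, 0.0647, 0.0962]
orientation: [0.673, 0.739, 0.0, 0.0]
force: [-2.7, 0.0, 5.0]
opening: 0.551
```

```bash
python3 -m crank '{"grip":[0,1,1,1,1,1,1,1],"translation":[[0,0,0],[0,0,0],[0,0,0],[0,0,0],[0,0,-15],[0,0,-50],[0,0,-90],[0,0,-110]],"roll":[0,0,0,0,0,0,0,0]}'; python3 -c "
from h import *
go([.4668,-.3348,.20],np.radians(5.1))"
```

```text
time: 9.2
tool_pos: [0.4853, 0.0646, 0.2093]
orientation: [0.673, 0.739, 0.001, 0.002]
force: [-1.0, -0.3, -1.0]
opening: 1.003
shift [-396.   -55.6    9.3] roll10 0.02300276437537617 tilt -1.0 tcp [0.4853 0.0646 0.2093] j6 -0.19 t 9.2 op 1.003
```

```bash
python3 -m crank '{"grip":[1,1,1,1,1,1,1,1,1,1],"translation":[[-30,-4,0],[-75,-11,0],[-125,-18,0],[-175,-25,0],[-225,-32,0],[-275,-39,0],[-325,-46,0],[-365,-51,0],[-390,-55,0],[-396,-55,0]],"roll":[0,0,0,0,0,0,0,0,0,0]}'; python3 -m crank '{"grip":[1,1,1,1,1,1,1],"translation":[[0,0,0],[0,0,30],[0,0,60],[0,0,85],[0,0,100],[0,0,105],[0,0,105]],"roll":[0,0,0,0,0,0,0]}';python3 - <<'E'
from h import *
import cv2
go([.4668,-.3348,.10],np.radians(5.1))
s=grab_frame("side")[190:440,200:400];cv2.imwrite("pics/a2s.png",cv2.resize(s,None,fx=2.3,fy=2.3)[:,:,::-1])
E
```

```text
time: 10.45
tool_pos: [0.466, -0.3357, 0.2061]
orientation: [0.674, 0.739, 0.0, 0.0]
force: [-0.3, -0.0, 0.3]
opening: 0.998
time: 11.32
tool_pos: [0.4665, -0.3345, 0.1013]
orientation: [0.673, 0.739, 0.0, 0.0]
force: [-0.6, -0.7, -0.5]
opening: 1.003
shift [-0.3  0.3  1.3] roll10 0.02517591111698065 tilt -1.0 tcp [ 0.4665 -0.3345  0.1013] j6 -0.91 t 11.325 op 1.003
```

View pics/a2s.png

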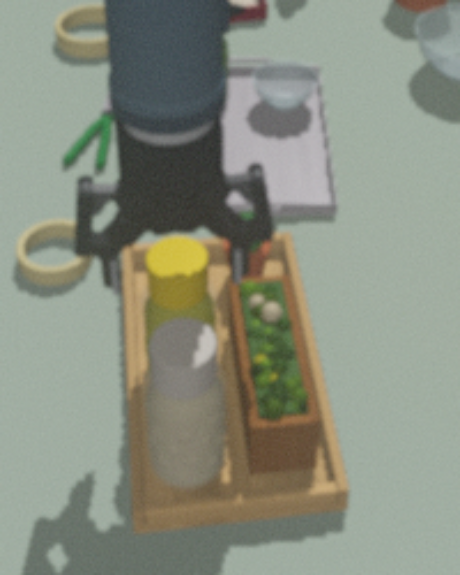

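Yellow jar's lid sits at (178,258), between finger tips at (110,280) and (240,275). I'll close.

```bash
python3 -m crank '{"grip":[-1,-1,-1,-1,-1,-1,-1,-1],"translation":[[0,0,0],[0,0,0],[0,0,0],[0,0,0],[0,0,0],[0,0,0],[0,0,0],[0,0,0]],"roll":[0,0,0,0,0,0,0,0]}' 40
python3 - <<'E'
from h import *
print([proj("side",[.4665+d,-.3345+d*.09,.113]).round(1) for d in(-.05,.05)])
go([.484,-.015,.25],np.radians(5))
E
```

```text
time: 12.38
tool_pos: [0.467, -0.3354, 0.1018]
orientation: [0.674, 0.739, 0.0, 0.001]
force: [1.9, 0.3, 5.2]
opening: 0.552
[array([247.9, 315.1]), array([303.7, 310.2])]
shift [ 317.1   46.9 -148.7] roll10 0.03169488702232319 tilt -1.0 tcp [ 0.467  -0.3354  0.1018] j6 -0.91 t 12.375 op 0.552
```

```bash
python3 -m crank '{"grip":[-1,-1,-1,-1,-1,-1,-1,-1,-1,-1],"translation":[[0,0,-5],[0,0,-20],[0,0,-45],[0,0,-75],[0,0,-100],[0,0,-110],[30,4,-110],[65,9,-110],[105,15,-110],[145,21,-110]],"roll":[0,0,0,0,0,0,0,0,0,0]}' 40; python3 -m crank '{"grip":[-1,-1,-1,-1,-1,-1,-1,-1,-1,-1],"translation":[[40,6,0],[80,12,0],[115,18,0],[145,22,0],[165,25,0],[172,26,0],[172,26,15],[172,26,45],[172,26,75],[172,26,95]],"roll":[0,0,0,0,0,0,0,0,0,0]}';python3 -m crank '{"grip":[-1,-1,-1,-1,-1,-1,-1,-1],"translation":[[0,0,8],[0,0,12],[0,0,15],[0,0,17],[0,0,18],[0,0,19],[0,0,20],[0,0,20]],"roll":[0,0,0,0,0,0,0,0]}'
```

```text
time: 13.62
tool_pos: [0.4729, -0.187, 0.2102]
orientation: [0.674, 0.739, -0.0, -0.001]
force: [0.7, 0.5, -2.3]
opening: 0.552
time: 14.88
tool_pos: [0.4822, -0.0156, 0.1133]
orientation: [0.674, 0.739, -0.001, -0.001]
force: [0.0, 0.4, -2.7]
opening: 0.553
time: 15.88
tool_pos: [0.4838, -0.0147, 0.0967]
orientation: [0.673, 0.739, 0.0, 0.0]
force: [-1.5, -0.4, 5.1]
opening: 0.554
```

Contact. Release and go for the cream jar.

```bash
python3 -m crank '{"grip":[0,1,1,1,1,1,1,1],"translation":[[0,0,0],[0,0,0],[0,0,0],[0,0,0],[0,0,-15],[0,0,-50],[0,0,-90],[0,0,-110]],"roll":[0,0,0,0,0,0,0,0]}'; python3 -c "
from h import *
go([.4726,-.4198,.10],np.radians(5.1))"
```

```text
time: 16.88
tool_pos: [0.4846, -0.015, 0.2092]
orientation: [0.673, 0.739, 0.001, 0.002]
force: [0.3, -0.1, 0.3]
opening: 1.0
shift [-401.8  -50.   109.6] roll10 0.02266504363077624 tilt -1.0 tcp [ 0.4846 -0.015   0.2092] j6 -0.35 t 16.875 op 1.0
```

```bash
python3 -m crank '{"grip":[1,1,1,1,1,1,1,1,1,1],"translation":[[-30,-4,0],[-75,-9,0],[-125,-16,0],[-175,-22,0],[-225,-28,0],[-275,-34,0],[-325,-40,0],[-365,-45,0],[-395,-49,0],[-402,-50,0]],"roll":[0,0,0,0,0,0,0,0,0,0]}'; python3 -m crank '{"grip":[1,1,1,1,1,1,1],"translation":[[0,0,0],[0,0,30],[0,0,60],[0,0,85],[0,0,100],[0,0,106],[0,0,106]],"roll":[0,0,0,0,0,0,0]}';python3 -c "
from h import *
go([.4726,-.4198,.10],np.radians(5.1))"
python3 -m crank '{"grip":[-1,-1,-1,-1,-1,-1,-1,-1],"translation":[[0,0,0],[0,0,0],[0,0,0],[0,0,0],[0,0,0],[0,0,0],[0,0,0],[0,0,0]],"roll":[0,0,0,0,0,0,0,0]}' 40
python3 - <<'E'
from h import *
go([.484,-.095,.25],np.radians(5))
E
```

```text
time: 18.12
tool_pos: [0.4706, -0.4215, 0.2063]
orientation: [0.674, 0.738, -0.0, 0.0]
force: [0.6, 1.1, -0.1]
opening: 1.004
time: 19.0
tool_pos: [0.4713, -0.4195, 0.1002]
orientation: [0.673, 0.739, -0.0, 0.0]
force: [-0.3, 0.3, 0.5]
opening: 0.999
shift [-0.5  1.3  0.2] roll10 0.024448277199710475 tilt -1.0 tcp [ 0.4713 -0.4195  0.1002] j6 -1.0 t 19.0 op 0.999
time: 20.0
tool_pos: [0.4724, -0.4206, 0.1014]
orientation: [0.674, 0.739, 0.0, 0.002]
force: [3.1, 0.8, 6.4]
opening: 0.548
shift [ 322.6   42.1 -149.4] roll10 0.031356070681950024 tilt -1.0 tcp [ 0.4724 -0.4206  0.1014] j6 -1.0 t 20.0 op 0.548
```

```bash
python3 -m crank '{"grip":[-1,-1,-1,-1,-1,-1,-1,-1,-1,-1],"translation":[[0,0,-5],[0,0,-20],[0,0,-45],[0,0,-75],[0,0,-100],[0,0,-110],[30,4,-110],[65,8,-110],[105,13,-110],[145,18,-110]],"roll":[0,0,0,0,0,0,0,0,0,0]}' 40; python3 -m crank '{"grip":[-1,-1,-1,-1,-1,-1,-1,-1,-1,-1],"translation":[[40,6,0],[80,12,0],[115,17,0],[145,21,0],[168,24,0],[177,25,0],[177,25,15],[177,25,45],[177,25,75],[177,25,95]],"roll":[0,0,0,0,0,0,0,0,0,0]}';python3 -m crank '{"grip":[-1,-1,-1,-1,-1,-1,-1,-1],"translation":[[0,0,8],[0,0,12],[0,0,15],[0,0,17],[0,0,18],[0,0,19],[0,0,20],[0,0,20]],"roll":[0,0,0,0,0,0,0,0]}'
```

```text
time: 21.25
tool_pos: [0.4748, -0.2721, 0.2091]
orientation: [0.674, 0.739, -0.0, -0.001]
force: [0.1, 0.2, -1.9]
opening: 0.554
time: 22.5
tool_pos: [0.4827, -0.0957, 0.1122]
orientation: [0.674, 0.739, -0.001, -0.001]
force: [-0.2, -0.7, -2.2]
opening: 0.553
time: 23.5
tool_pos: [0.4844, -0.0951, 0.0963]
orientation: [0.673, 0.739, 0.0, 0.001]
force: [-2.0, 1.4, 9.5]
opening: 0.551
```

```bash
python3 -m crank '{"grip":[0,1,1,1,1,1,1,1],"translation":[[0,0,0],[0,0,0],[0,0,0],[0,0,0],[0,0,-15],[0,0,-50],[0,0,-90],[0,0,-110]],"roll":[0,0,0,0,0,0,0,0]}'
python3 - <<'E'
from h import *
import cv2
go([.5393,-.3621,.20],np.radians(5.2))
s=grab_frame("side")[190:440,200:400];s=cv2.resize(s,None,fx=2.3,fy=2.3)
t=cv2.resize(grab_frame("top")[200:300,380:520],(575*280//400,575*200//400)) 
o=np.zeros((575,460+403,3),np.uint8);o[:,:460]=s[:575];o[:t.shape[0],460:460+t.shape[1]]=t
cv2.imwrite("pics/a3.png",o[:,:800,::-1])
E
```

```text
time: 24.5
tool_pos: [0.485, -0.0955, 0.2082]
orientation: [0.674, 0.739, 0.001, 0.002]
force: [0.4, -0.5, -0.3]
opening: 1.001
shift [-270.5   29.3    8.9] roll10 0.012368917797834316 tilt -1.0 tcp [ 0.485  -0.0955  0.2082] j6 -0.51 t 24.5 op 1.001
```

View pics/a3.png

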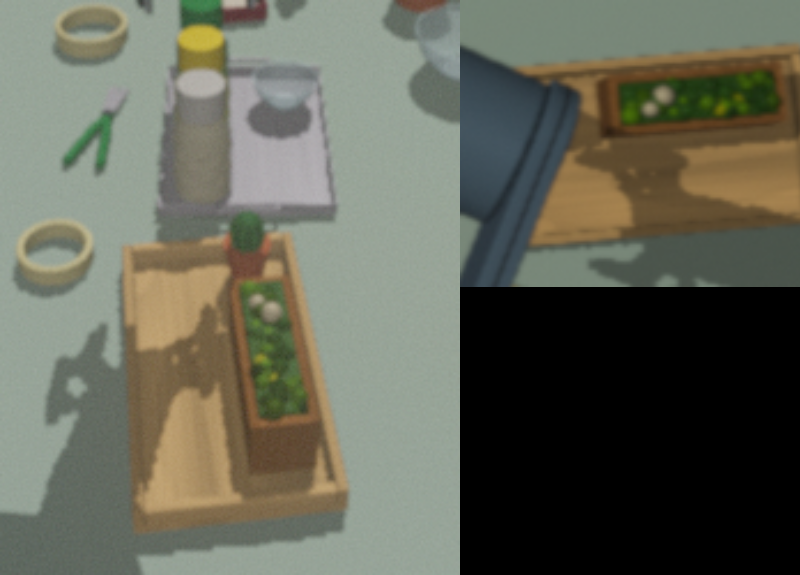

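All three jars stand upright on the tray (lids at (201,85), (202,40), (200,10)), and the trough is undisturbed with top corners near (232,285), (290,278), (318,414) and (245,426). I'll cross-check the trough from the side view while moving over it.

```bash
python3 -m crank '{"grip":[1,1,1,1,1,1,1,1,1],"translation":[[-35,4,0],[-75,8,0],[-115,12,0],[-155,17,0],[-195,21,0],[-235,25,0],[-260,28,0],[-270,29,0],[-270,29,0]],"roll":[0,0,0,0,0,0,0,0,0]}'
python3 - <<'E'
from h import *
P=np.array([ray("side",(200+u/2.3,190+v/2.3),.066) for u,v in[(232,285),(290,278),(318,414),(245,426)]]);print(P.round(4).tolist(),P.mean(0))
go([.5393,-.3621,.03],np.radians(5.2))
E
```

```text
time: 25.72
tool_pos: [0.5376, -0.3609, 0.204]
orientation: [0.674, 0.739, 0.0, -0.001]
force: [0.1, 1.0, 0.8]
opening: 1.002
[[0.512, -0.2938], [0.5614, -0.2871], [0.5729, -0.4263], [0.5185, -0.4351]] [ 0.54122156 -0.36059552]
shift [ -1.6   1.8 174. ] roll10 0.009556074118650885 tilt -1.0 tcp [ 0.5376 -0.3609  0.204 ] j6 -0.86 t 25.725 op 1.002
```

```bash
python3 -m crank '{"grip":[1,1,1,1,1,1,1,1,1],"translation":[[0,2,30],[0,2,65],[0,2,100],[0,2,130],[0,2,150],[0,2,165],[0,2,172],[0,2,173],[0,2,173]],"roll":[0,0,0,0,0,0,0,0,0]}';python3 - <<'E'
from h import *
import cv2
go([.54,-.3615,.03],np.radians(5.2))
s=grab_frame("side")[230:430,200:400];s=cv2.resize(s,None,fx=2.8,fy=2.8)
cv2.imwrite("pics/a4.png",s[:,:,::-1])
E
```

```text
time: 26.85
tool_pos: [0.5403, -0.3613, 0.0326]
orientation: [0.674, 0.739, -0.0, 0.001]
force: [-0.8, -0.0, 0.5]
opening: 0.996
shift [-0.2 -0.3  2.6] roll10 0.012421237550719477 tilt -1.0 tcp [ 0.5403 -0.3613  0.0326] j6 -0.85 t 26.85 op 0.996
```

View pics/a4.png

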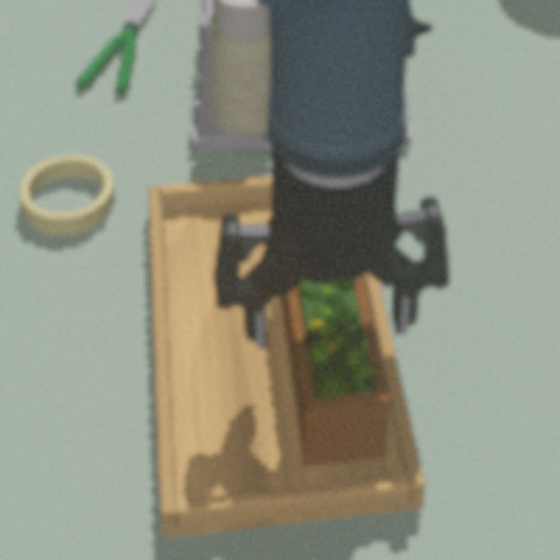

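The fingers, at (257,330) and (402,315), straddle the trough walls. Closing.

```bash
python3 -m crank '{"grip":[-1,-1,-1,-1,-1,-1,-1,-1],"translation":[[0,0,0],[0,0,0],[0,0,0],[0,0,0],[0,0,0],[0,0,0],[0,0,0],[0,0,0]],"roll":[0,0,0,0,0,0,0,0]}' 55; python3 -m crank '{"grip":[-1,-1,-1,-1,-1,-1,-1,-1,-1,-1],"translation":[[0,0,-3],[0,0,-10],[0,0,-25],[0,0,-45],[0,0,-70],[0,0,-100],[0,0,-130],[0,0,-160],[0,0,-185],[0,0,-190]],"roll":[0,0,0,0,0,0,0,0,0,0]}'
python3 - <<'E'
from h import *
go([.5106,.3195,.22],np.radians(9.6))
E
```

```text
time: 27.9
tool_pos: [0.5404, -0.3613, 0.0325]
orientation: [0.674, 0.739, 0.0, 0.001]
force: [0.3, -0.0, 5.5]
opening: 0.6
time: 29.15
tool_pos: [0.5406, -0.3617, 0.2248]
orientation: [0.673, 0.739, -0.0, 0.002]
force: [-0.2, 0.4, -3.8]
opening: 0.6
shift [681.   33.4   2.4] roll10 -0.42719772313181614 tilt -1.0 tcp [ 0.5406 -0.3617  0.2248] j6 -0.85 t 29.15 op 0.6
```

```bash
python3 -m crank '{"grip":[-1,-1,-1,-1,-1,-1,-1,-1,-1,-1],"translation":[[10,0,0],[30,1,0],[60,3,0],[95,5,0],[135,7,0],[175,9,0],[215,11,0],[255,13,0],[295,15,0],[335,17,0]],"roll":[0,0,0,0,0,0,0,0,0,0]}' ; python3 -m crank '{"grip":[-1,-1,-1,-1,-1,-1,-1,-1,-1,-1],"translation":[[40,2,0],[80,4,0],[120,6,0],[160,8,0],[200,10,0],[240,11,0],[280,13,0],[310,14,0],[330,16,0],[340,16,0]],"roll":[0,0,0,0,-0.1,-0.2,-0.3,-0.4,-0.43,-0.43]}'
python3 - <<'E'
from h import *
go([.5106,.3195,.03],np.radians(9.6))
E
```

```text
time: 30.4
tool_pos: [0.5241, -0.023, 0.2207]
orientation: [0.673, 0.739, -0.0, -0.001]
force: [0.6, -0.8, -3.2]
opening: 0.597
time: 31.65
tool_pos: [0.5091, 0.3152, 0.2211]
orientation: [0.645, 0.764, -0.001, -0.0]
force: [-0.3, -0.3, -4.1]
opening: 0.602
shift [  4.1   2.4 191.1] roll10 0.008749540844430071 tilt -1.0 tcp [0.5091 0.3152 0.2211] j6 0.2 t 31.65 op 0.602
```

```bash
python3 -m crank '{"grip":[-1,-1,-1,-1,-1,-1,-1,-1,-1],"translation":[[2,1,15],[4,2,40],[4,2,65],[4,2,90],[4,2,115],[4,2,135],[4,2,148],[4,2,153],[4,2,153]],"roll":[0,0,0,0,0,0,0,0,0]}'
python3 - <<'E'
from h import *
import cv2
go([.5106,.3195,.03],np.radians(9.6))
s=grab_frame("side")[140:220,250:370];s=cv2.resize(s,None,fx=5,fy=5,interpolation=cv2.INTER_CUBIC)
t=grab_frame("top")[180:280,150:240];t=cv2.resize(t,None,fx=4,fy=4,interpolation=cv2.INTER_CUBIC)
o=np.zeros((800,600,3),np.uint8);o=np.zeros((400,960,3),np.uint8);o[:400,:600]=s;o[:400,600:]=t
o=cv2.convertScaleAbs(o,alpha=1.5);cv2.imwrite("pics/a5.png",cv2.resize(o,(800,333))[:,:,::-1])
E
```

```text
time: 32.78
tool_pos: [0.5116, 0.3182, 0.0688]
orientation: [0.645, 0.764, -0.0, 0.0]
force: [-0.3, 0.1, -4.5]
opening: 0.602
shift [ 1.5 -0.8 38.8] roll10 0.00010731305540916008 tilt -1.0 tcp [0.5116 0.3182 0.0688] j6 0.2 t 32.775 op 0.602
```

View pics/a5.png

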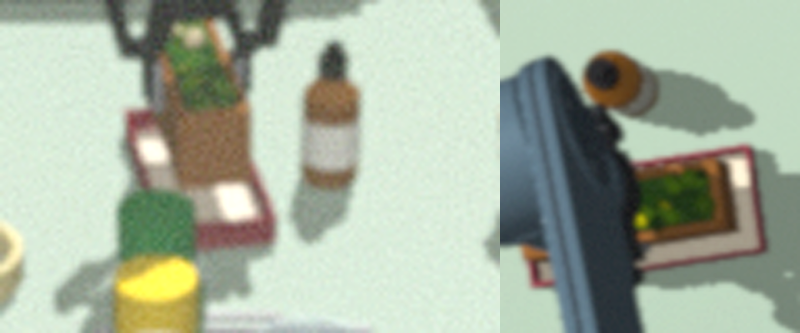

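```bash
python3 -m crank '{"grip":[-1,-1,-1,-1,-1,-1,-1,-1],"translation":[[1,-1,8],[1,-1,16],[1,-1,24],[1,-1,30],[1,-1,34],[1,-1,36],[1,-1,38],[1,-1,38]],"roll":[0,0,0,0,0,0,0,0]}'
python3 - <<'E'
from h import *
print(proj("side",[.524,.244,.044]),"obs 301.4 183.7")
go([.5106,.3195,.0275],np.radians(9.6))
E
```

```text
time: 33.88
tool_pos: [0.5103, 0.3193, 0.0308]
orientation: [0.645, 0.764, 0.0, 0.0]
force: [0.2, 0.3, -3.5]
opening: 0.601
[300.97866661 184.74301652] obs 301.4 183.7
shift [0.2 0.3 3.3] roll10 0.0023194852390837533 tilt -1.0 tcp [0.5103 0.3193 0.0308] j6 0.21 t 33.875 op 0.601
```

```bash
python3 -m crank '{"grip":[-1,-1,-1,-1,-1],"translation":[[0,0,1],[0,0,2],[0,0,3],[0,0,3.5],[0,0,3.5]],"roll":[0,0,0,0,0]}'
```

```text
time: 34.5
tool_pos: [0.5103, 0.3193, 0.0275]
orientation: [0.645, 0.764, 0.0, 0.0]
force: [-2.0, -0.9, -2.4]
opening: 0.596
```

```bash
python3 -m crank '{"grip":[-1,-1,-1],"translation":[[0,0,0.7],[0,0,1.2],[0,0,1.2]],"roll":[0,0,0]}'
```

```text
time: 34.88
tool_pos: [0.5102, 0.3193, 0.0274]
orientation: [0.645, 0.764, 0.0, 0.0]
force: [-3.4, -1.9, 9.0]
opening: 0.603
```

```bash
python3 -m crank '{"grip":[0.4,0.65,0.65,0.65,0.65,0.65,0.65,0.65,0.65,0.65],"translation":[[0,0,0],[0,0,0],[0,0,0],[0,0,0],[0,0,-10],[0,0,-30],[0,0,-65],[0,0,-110],[0,0,-155],[0,0,-180]],"roll":[0,0,0,0,0,0,0,0,0,0]}'
python3 - <<'E'
from h import *
go([.484,-.095,.20],np.radians(5.1))
E
```

```text
time: 36.12
tool_pos: [0.5112, 0.3197, 0.21]
orientation: [0.645, 0.764, 0.002, 0.001]
force: [0.1, 0.8, 0.1]
opening: 0.827
shift [-404.3  -96.2    9.1] roll10 0.4527044099835832 tilt -1.0 tcp [0.5112 0.3197 0.21  ] j6 0.21 t 36.125 op 0.827
```

```bash
python3 -m crank '{"grip":[1,1,1,1,1,1,1,1,1,1],"translation":[[-30,-7,0],[-75,-18,0],[-125,-30,0],[-175,-42,0],[-225,-54,0],[-275,-65,0],[-325,-77,0],[-375,-89,0],[-400,-95,0],[-404,-96,0]],"roll":[0,0,0,0.1,0.2,0.3,0.4,0.43,0.43,0.43]}';python3 -m crank '{"grip":[1],"translation":[[0,0,0]],"roll":[0]}'
python3 - <<'E'
from h import *
import cv2
go([.4844,-.0951,.0965],np.radians(5.1))
s=grab_frame("side")[140:280,230:370];s=cv2.resize(s,None,fx=4,fy=4,interpolation=cv2.INTER_CUBIC)
t=grab_frame("top")[180:280,150:240];t=cv2.resize(t,None,fx=2.6,fy=2.6,interpolation=cv2.INTER_CUBIC)
o=np.zeros((560,800,3),np.uint8);o[:,:560]=s;o[:t.shape[0],560:560+t.shape[1]]=t[:,:240]
cv2.imwrite("pics/a6.png",cv2.convertScaleAbs(o,alpha=1.5)[:,:,::-1])
E
```

```text
time: 37.38
tool_pos: [0.4831, -0.0967, 0.2067]
orientation: [0.675, 0.738, 0.0, 0.0]
force: [-0.5, 0.1, 0.4]
opening: 0.999
time: 37.5
tool_pos: [0.4831, -0.0948, 0.2065]
orientation: [0.674, 0.739, 0.0, 0.0]
force: [0.7, -0.6, 0.7]
opening: 1.002
shift [ -0.5   1.2 110. ] roll10 0.019181694080238128 tilt -1.0 tcp [ 0.4831 -0.0948  0.2065] j6 -0.51 t 37.5 op 1.002
```

View pics/a6.png

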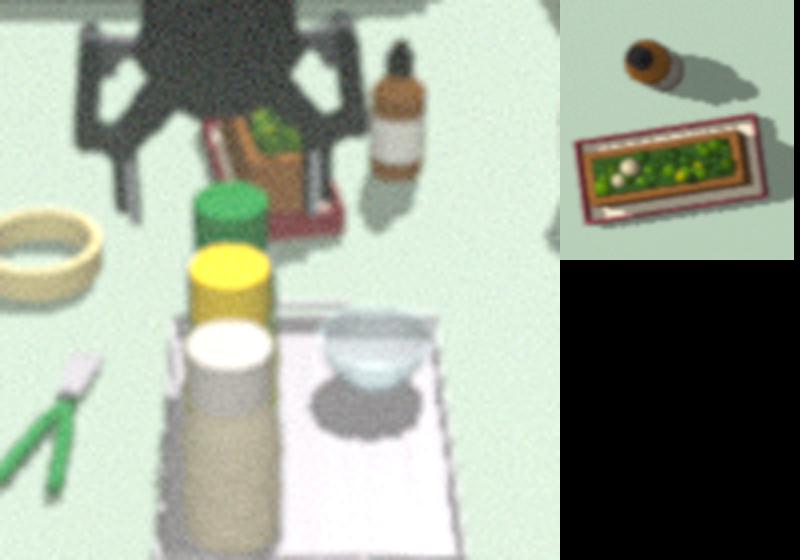

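The trough lies inside the carton, upright and centred (inset (665,165), carton (670,168)). All three jars and the bottle are standing. Now the cream jar goes back.

```bash
python3 -m crank '{"grip":[1,1,1,1,1,1,1],"translation":[[0,1,30],[0,1,60],[0,1,85],[0,1,100],[0,1,108],[0,1,110],[0,1,110]],"roll":[0,0,0,0,0,0,0]}'; python3 -m crank '{"grip":[-1,-1,-1,-1,-1,-1,-1,-1],"translation":[[0,0,0],[0,0,0],[0,0,0],[0,0,0],[0,0,0],[0,0,0],[0,0,0],[0,0,0]],"roll":[0,0,0,0,0,0,0,0]}' 40
python3 - <<'E'
from h import *
go([.4720,-.4203,.102],np.radians(5.1))
E
```

```text
time: 38.48
tool_pos: [0.4846, -0.0952, 0.0967]
orientation: [0.673, 0.739, 0.0, 0.001]
force: [0.4, -0.2, 0.1]
opening: 1.003
time: 39.48
tool_pos: [0.4847, -0.0952, 0.0967]
orientation: [0.674, 0.739, 0.0, 0.001]
force: [0.7, 0.6, 5.6]
opening: 0.551
shift [-322.5  -42.8   -5.1] roll10 0.022260346729687623 tilt -1.0 tcp [ 0.4847 -0.0952  0.0967] j6 -0.51 t 39.475 op 0.551
```

```bash
python3 -m crank '{"grip":[-1,-1,-1,-1,-1,-1,-1,-1,-1,-1],"translation":[[0,0,-5],[0,0,-20],[0,0,-45],[0,0,-75],[0,0,-100],[0,0,-110],[-30,-4,-110],[-65,-8,-110],[-105,-14,-110],[-145,-19,-110]],"roll":[0,0,0,0,0,0,0,0,0,0]}' 40; python3 -m crank '{"grip":[-1,-1,-1,-1,-1,-1,-1,-1,-1,-1],"translation":[[-40,-5,0],[-80,-10,0],[-115,-15,0],[-145,-19,0],[-168,-22,0],[-178,-24,0],[-178,-24,15],[-178,-24,45],[-178,-24,75],[-178,-24,90]],"roll":[0,0,0,0,0,0,0,0,0,0]}';python3 -m crank '{"grip":[-1,-1,-1,-1,-1,-1],"translation":[[0,0,5],[0,0,8],[0,0,11],[0,0,12],[0,0,12],[0,0,12]],"roll":[0,0,0,0,0,0]}'; python3 -c "
from h import *
go([.4720,-.4203,.102],np.radians(5.1))"
```

```text
time: 40.72
tool_pos: [0.478, -0.2419, 0.2055]
orientation: [0.673, 0.739, -0.0, -0.001]
force: [0.4, -0.2, -1.2]
opening: 0.548
time: 41.98
tool_pos: [0.4705, -0.418, 0.1133]
orientation: [0.673, 0.739, 0.001, -0.002]
force: [0.4, -0.1, -1.6]
opening: 0.553
time: 42.72
tool_pos: [0.4714, -0.4207, 0.1044]
orientation: [0.674, 0.739, -0.0, 0.0]
force: [-0.1, -0.8, -2.4]
opening: 0.554
shift [0.4 0.7 2.4] roll10 0.02206794607446795 tilt -1.0 tcp [ 0.4714 -0.4207  0.1044] j6 -1.0 t 42.725 op 0.554
```

```bash
python3 -m crank '{"grip":[-1,-1,-1,-1],"translation":[[0,1,1],[0,1,2],[0,1,3],[0,1,3]],"roll":[0,0,0,0]}'; python3 -c "
from h import *
go([.4720,-.4203,.102],np.radians(5.1))"
```

```text
time: 43.22
tool_pos: [0.4724, -0.4206, 0.1018]
orientation: [0.673, 0.739, -0.0, 0.0]
force: [-0.8, 1.4, 3.4]
opening: 0.548
shift [ 0.4 -0.3 -0.2] roll10 0.022556805991011664 tilt -1.0 tcp [ 0.4724 -0.4206  0.1018] j6 -1.0 t 43.225 op 0.548
```

Contact; it's back on its spot. Release and fetch yellow.

```bash
python3 -m crank '{"grip":[0,1,1,1,1,1,1,1],"translation":[[0,0,0],[0,0,0],[0,0,0],[0,0,0],[0,0,-15],[0,0,-50],[0,0,-90],[0,0,-105]],"roll":[0,0,0,0,0,0,0,0]}'; python3 -c "
from h import *
go([.4838,-.0147,.0967],np.radians(5.1))"
```

```text
time: 44.22
tool_pos: [0.4733, -0.4217, 0.2101]
orientation: [0.673, 0.739, -0.0, 0.003]
force: [-0.4, 0.6, 0.3]
opening: 1.006
shift [404.8  47.9 111.6] roll10 0.02272861770009389 tilt -1.0 tcp [ 0.4733 -0.4217  0.2101] j6 -1.0 t 44.225 op 1.006
```

```bash
python3 -m crank '{"grip":[1,1,1,1,1,1,1,1,1,1],"translation":[[30,4,0],[75,9,0],[125,15,0],[175,21,0],[225,27,0],[275,33,0],[325,39,0],[375,45,0],[400,47,0],[405,48,0]],"roll":[0,0,0,0,0,0,0,0,0,0]}';python3 -m crank '{"grip":[1,1,1,1,1,1,1],"translation":[[0,0,30],[0,0,60],[0,0,85],[0,0,100],[0,0,108],[0,0,110],[0,0,110]],"roll":[0,0,0,0,0,0,0]}'; python3 -c "
from h import *
go([.4838,-.0147,.0967],np.radians(5.1))"
```

```text
time: 45.48
tool_pos: [0.482, -0.0112, 0.206]
orientation: [0.673, 0.74, -0.0, -0.0]
force: [0.5, 0.2, -0.3]
opening: 1.002
time: 46.35
tool_pos: [0.483, -0.013, 0.0967]
orientation: [0.674, 0.739, 0.0, 0.001]
force: [0.3, -0.2, -1.1]
opening: 0.999
shift [-1.8  0.6 -0. ] roll10 0.022139793531621235 tilt -1.0 tcp [ 0.483  -0.013   0.0967] j6 -0.35 t 46.35 op 0.999
```

```bash
python3 -m crank '{"grip":[1,-1,-1,-1,-1,-1,-1,-1,-1,-1],"translation":[[-1.8,0.6,0],[-1.8,0.6,0],[-1.8,0.6,0],[-1.8,0.6,0],[-1.8,0.6,0],[-1.8,0.6,0],[-1.8,0.6,0],[-1.8,0.6,0],[-1.8,0.6,0],[-1.8,0.6,0]],"roll":[0,0,0,0,0,0,0,0,0,0]}' 40
python3 - <<'E'
from h import *
go([.4667,-.3350,.1018],np.radians(5.1))
E
```

```text
time: 47.6
tool_pos: [0.484, -0.0146, 0.0966]
orientation: [0.674, 0.739, 0.0, 0.001]
force: [2.6, -0.8, 5.1]
opening: 0.556
shift [-317.4  -46.9   -5.2] roll10 0.02185432399512369 tilt -1.0 tcp [ 0.484  -0.0146  0.0966] j6 -0.35 t 47.6 op 0.556
```

```bash
python3 -m crank '{"grip":[-1,-1,-1,-1,-1,-1,-1,-1,-1,-1],"translation":[[0,0,-5],[0,0,-20],[0,0,-45],[0,0,-75],[0,0,-100],[0,0,-110],[-30,-4,-110],[-65,-9,-110],[-105,-15,-110],[-145,-21,-110]],"roll":[0,0,0,0,0,0,0,0,0,0]}' 40; python3 -m crank '{"grip":[-1,-1,-1,-1,-1,-1,-1,-1,-1,-1],"translation":[[-40,-6,0],[-80,-12,0],[-115,-17,0],[-145,-22,0],[-165,-25,0],[-172,-26,0],[-172,-26,15],[-172,-26,45],[-172,-26,75],[-172,-26,90]],"roll":[0,0,0,0,0,0,0,0,0,0]}';python3 -m crank '{"grip":[-1,-1,-1,-1,-1,-1],"translation":[[0,0,5],[0,0,8],[0,0,11],[0,0,12],[0,0,12],[0,0,12]],"roll":[0,0,0,0,0,0]}'; python3 -c "
from h import *
go([.4667,-.3350,.1018],np.radians(5.1))"
```

```text
time: 48.85
tool_pos: [0.475, -0.1616, 0.2055]
orientation: [0.673, 0.739, -0.0, -0.001]
force: [0.6, 0.1, -2.2]
opening: 0.553
time: 50.1
tool_pos: [0.465, -0.3321, 0.1136]
orientation: [0.673, 0.74, 0.0, -0.002]
force: [0.5, 0.6, -2.0]
opening: 0.553
time: 50.85
tool_pos: [0.466, -0.3347, 0.1044]
orientation: [0.674, 0.739, -0.0, 0.0]
force: [-0.6, 0.2, -2.9]
opening: 0.555
shift [-0.4  0.7  2.6] roll10 0.021906911561996364 tilt -1.0 tcp [ 0.466  -0.3347  0.1044] j6 -0.91 t 50.85 op 0.555
```

```bash
python3 -m crank '{"grip":[-1,-1,-1,-1],"translation":[[0,1,1],[0,1,2],[0,1,3],[0,1,3]],"roll":[0,0,0,0]}'
```

```text
time: 51.35
tool_pos: [0.467, -0.3345, 0.1016]
orientation: [0.674, 0.739, -0.0, 0.0]
force: [-0.7, 1.4, 2.9]
opening: 0.551
```

```bash
python3 -m crank '{"grip":[0,1,1,1,1,1,1,1],"translation":[[0,0,0],[0,0,0],[0,0,0],[0,0,0],[0,0,-15],[0,0,-50],[0,0,-90],[0,0,-105]],"roll":[0,0,0,0,0,0,0,0]}';  python3 -m crank '{"grip":[1,1,1,1,1,1,1,1,1,1],"translation":[[30,4,0],[75,10,0],[125,17,0],[175,24,0],[225,31,0],[275,38,0],[325,45,0],[370,52,0],[394,54,0],[397,54,0]],"roll":[0,0,0,0,0,0,0,0,0,0]}';python3 -c "
from h import *
go([.4843,.0647,.0962],np.radians(5.1))"
```

```text
time: 52.35
tool_pos: [0.468, -0.3355, 0.2098]
orientation: [0.673, 0.739, -0.0, 0.003]
force: [-0.3, 0.2, -0.5]
opening: 0.999
time: 53.6
tool_pos: [0.4833, 0.0674, 0.2059]
orientation: [0.672, 0.74, -0.0, -0.0]
force: [0.3, -0.7, -0.0]
opening: 1.002
shift [ -2.8   0.8 109.7] roll10 0.038631881895033506 tilt -1.0 tcp [0.4833 0.0674 0.2059] j6 -0.19 t 53.6 op 1.002
```

```bash
python3 -m crank '{"grip":[1,1,1,1,1,1,1],"translation":[[0,0.5,30],[-1,0.5,60],[-1,0.5,85],[-1,0.5,100],[-1,0.5,108],[-1,0.5,110],[-1,0.5,110]],"roll":[0,0,0,0,0,0,0]}'; python3 -c "
from h import *
go([.4843,.0647,.0962],np.radians(5.1))"
```

```text
time: 54.48
tool_pos: [0.4849, 0.0648, 0.0967]
orientation: [0.674, 0.739, 0.0, 0.0]
force: [0.7, 0.4, -0.5]
opening: 1.003
shift [-0.  -0.6  0.5] roll10 0.021805987632269336 tilt -1.0 tcp [0.4849 0.0648 0.0967] j6 -0.19 t 54.475 op 1.003
```

```bash
python3 -m crank '{"grip":[-1,-1,-1,-1,-1,-1,-1,-1],"translation":[[0,0,0],[0,0,0],[0,0,0],[0,0,0],[0,0,0],[0,0,0],[0,0,0],[0,0,0]],"roll":[0,0,0,0,0,0,0,0]}' 40; python3 -c "
from h import *
go([.4581,-.2490,.1015],np.radians(5.1))"
```

```text
time: 55.48
tool_pos: [0.4844, 0.0649, 0.0967]
orientation: [0.673, 0.739, 0.0, 0.0]
force: [-1.9, 0.7, 5.8]
opening: 0.551
shift [-310.1  -55.4   -4.7] roll10 0.02296084919445608 tilt -1.0 tcp [0.4844 0.0649 0.0967] j6 -0.19 t 55.475 op 0.551
```

```bash
python3 -m crank '{"grip":[-1,-1,-1,-1,-1,-1,-1,-1,-1,-1],"translation":[[0,0,-5],[0,0,-20],[0,0,-45],[0,0,-75],[0,0,-100],[0,0,-110],[-30,-5,-110],[-65,-12,-110],[-105,-19,-110],[-145,-26,-110]],"roll":[0,0,0,0,0,0,0,0,0,0]}' 40; python3 -m crank '{"grip":[-1,-1,-1,-1,-1,-1,-1,-1,-1,-1],"translation":[[-40,-7,0],[-80,-14,0],[-115,-21,0],[-140,-25,0],[-158,-28,0],[-165,-29,0],[-165,-29,15],[-165,-29,45],[-165,-29,75],[-165,-29,90]],"roll":[0,0,0,0,0,0,0,0,0,0]}';python3 -m crank '{"grip":[-1,-1,-1,-1,-1,-1],"translation":[[0,0,5],[0,0,8],[0,0,11],[0,0,12],[0,0,12],[0,0,12]],"roll":[0,0,0,0,0,0]}'; python3 -c "
from h import *
go([.4581,-.2490,.1015],np.radians(5.1))"
```

```text
time: 56.72
tool_pos: [0.4714, -0.0828, 0.2058]
orientation: [0.673, 0.739, -0.0, -0.0]
force: [-0.0, -0.5, -1.2]
opening: 0.552
time: 57.98
tool_pos: [0.4574, -0.2468, 0.1138]
orientation: [0.673, 0.74, 0.0, -0.002]
force: [0.3, 0.3, -1.8]
opening: 0.552
time: 58.72
tool_pos: [0.4585, -0.249, 0.1043]
orientation: [0.674, 0.739, 0.0, 0.0]
force: [-0.5, -1.0, -2.2]
opening: 0.551
shift [ 0.  -0.4  2.8] roll10 0.0216901288117133 tilt -1.0 tcp [ 0.4585 -0.249   0.1043] j6 -0.8 t 58.725 op 0.551
```

```bash
python3 -m crank '{"grip":[-1,-1,-1,-1],"translation":[[0,0,1],[0,0,2],[0,0,3],[0,0,3]],"roll":[0,0,0,0]}'; python3 -m crank '{"grip":[-1,-1],"translation":[[0,0,0.3],[0,0,0.3]],"roll":[0,0]}'
```

```text
time: 59.22
tool_pos: [0.4584, -0.249, 0.1018]
orientation: [0.673, 0.739, -0.0, 0.0]
force: [-2.3, 1.5, 5.8]
opening: 0.553
time: 59.48
tool_pos: [0.4585, -0.249, 0.1018]
orientation: [0.673, 0.739, -0.0, 0.0]
force: [-3.6, 1.7, 8.1]
opening: 0.553
```

Release, rise and pull back so the cameras see the whole scene.

```bash
python3 -m crank '{"grip":[0,1,1,1,1,1,1,1],"translation":[[0,0,0],[0,0,0],[0,0,0],[0,0,0],[0,0,-15],[0,0,-50],[0,0,-90],[0,0,-130]],"roll":[0,0,0,0,0,0,0,0]}';  python3 -m crank '{"grip":[1,1,1,1,1,1,1,1,1,1],"translation":[[30,-7,0],[70,-15,0],[115,-25,0],[160,-35,0],[205,-45,0],[250,-55,0],[280,-65,0],[290,-70,0],[290,-70,0],[290,-70,0]],"roll":[0,0,0,0,0,0,0,0,0,0]}'
python3 - <<'E'
from h import *
import cv2
a=grab_frame("top");cv2.imwrite("pics/topf.png",a[:,:,::-1])
t=cv2.resize(a[180:300,140:520],None,fx=2,fy=2,interpolation=cv2.INTER_CUBIC)
s=cv2.resize(grab_frame("side")[140:440,230:400],(200*17//10,600)) if 0 else grab_frame("side")[140:440,200:400]
o=np.zeros((560,760,3),np.uint8);o[:240]=t;o[245:545,:200]=s
o[245:545,210:760]=cv2.resize(a[205:290,380:520],(550,300),interpolation=cv2.INTER_CUBIC)
cv2.imwrite("pics/fin.png",cv2.convertScaleAbs(o,alpha=1.4)[:,:,::-1])
im=a[:,:,::-1].astype(int);im0=cv2.imread("pics/top0.png").astype(int)
for k,(u,v) in dict(G=(423,266),Y=(459,262),C=(496,260)).items():
    r=[]
    for I in(im0,im):
        c0=im0[v-2:v+3,u-2:u+3].reshape(-1,3).mean(0);m=(np.linalg.norm(I-c0,axis=2)<28).astype(np.uint8)
        m[:v-14]=0;m[v+15:]=0;m[:,:u-14]=0;m[:,u+15:]=0
        n,l,st,ce=cv2.connectedComponentsWithStats(m);i=1+st[1:,4].argmax();r.append((st[i,4],ray("top",ce[i],.14).round(4)))
    print(k,r)
E
```

```text
time: 60.48
tool_pos: [0.4584, -0.2488, 0.2331]
orientation: [0.674, 0.739, 0.0, 0.0]
force: [0.4, -0.9, 0.5]
opening: 0.999
time: 61.72
tool_pos: [0.3625, 0.0326, 0.2311]
orientation: [0.674, 0.739, 0.0, 0.0]
force: [0.2, -1.1, -1.1]
opening: 0.999
G [(np.int32(310), array([ 0.4571, -0.251 ])), (np.int32(318), array([ 0.4575, -0.2503]))]
Y [(np.int32(296), array([ 0.4668, -0.3347])), (np.int32(311), array([ 0.4666, -0.3347]))]
C [(np.int32(293), array([ 0.4727, -0.4199])), (np.int32(311), array([ 0.4718, -0.4202]))]
```

View pics/fin.png

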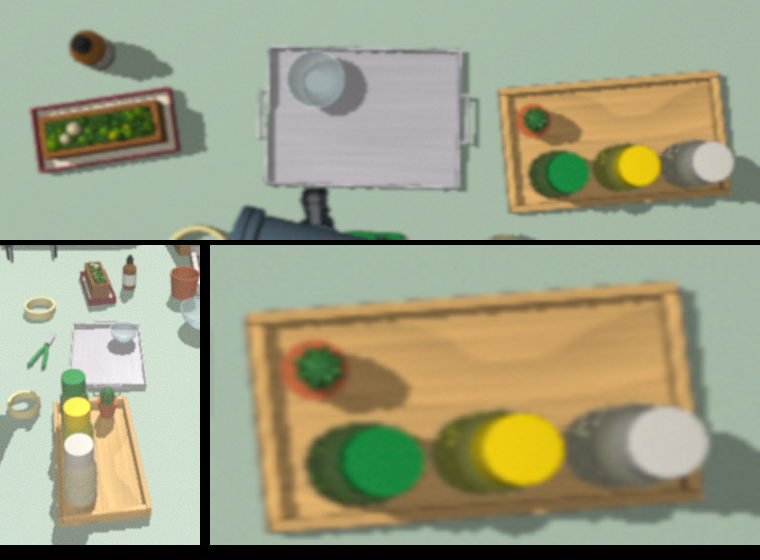

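All jars stand in place (lids at (560,173), (632,165) and (712,162) in the top strip). The trough is in the carton at (101,129), and the cactus, bowl and bottle look unmoved. Handing in.

```bash
python3 -c "
from bench import *
print(sign_off(), observe()['time'])"
```

```text
the job is handed in; nothing more can be done
the job is handed in; nothing more can be done
```

The job is done and handed in, with the robot clock at about 62 s of the 147 s allowed. I moved the three jars to the front half of the side tray, set the trough in the gift carton, then put each jar back where it started.

My last checks, all from the final pictures:
- **Jars:** all three are upright, and each lid centre is within 1 mm of its starting position in the top camera.
- **Trough:** it is upright and inside the carton. I released it at TCP (0.510, 0.319), against a measured carton centre of (0.511, 0.3195).
- **Cactus, bowl and bottle:** they look unmoved, though I judged this by eye and did not measure it.
- **Gripper:** it is empty, raised and clear of everything.

One measurement disagreed: the jar spacing came out at about 84–85 mm instead of the stated 82 mm. It did not matter, because I put each jar back at the pose where it was gripped. No check failed.

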